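Vent and crack open a stuck dry-chamber lid

TASK

Vent the dry chamber by pressing the green button on the switch box fully down and letting it spring back up. Then take the lid by its orange handle, pull it free of its sticky seal without letting it fly wide open, and hold it slightly open with its front edge about 4 cm above its seat, leaving the bottle, slide box and jar where they stand. Finish while still holding the handle: the lid falls shut if let go.

Things in the scene. Friction and masses are not known exactly. Their poses are not given: they have to be found in the camera images.
- chamber: White open-topped box 240 (x) by 230 (y) by 100 mm high, fixed to the bench, shut by a clear, grey-framed hinged lid 12 mm thick (its top 112 mm above the bench). Origin: centre of the underside, z up. The hinge runs along y on the +x edge (far from the robot); the lid's front edge is the -x edge. Stands turned up to 20 degrees either way.
- hinge (a point): Middle of the lid's hinge line, on the chamber's far (+x) top edge, 100 mm above the bench.
- lid (a joint): Lid angle in rad: 0 shut, stay stops it at 0.47. Front edge, 240 mm from the hinge, is 4 cm up at 0.167. The gasket sticks: it takes 16 to 19 N upward at the handle to start the lid; this is strongest at shut, half by about 0.08 rad, and the seal has let go by 0.16. Beyond, the lid's weight still pulls it shut with about 2 to 6 N at the handle; the hinge does not hold it.
- handle: Orange round bar handle of the lid, 12 mm thick, 100 mm clear between two dark end posts. Origin: the bar's centre, 205 mm from the hinge towards the front, 38 mm above the lid's top face (150 mm above the bench when shut), 32 mm clear below the bar. It turns with the lid; y runs along the bar, parallel to the hinge.
- vent_box: Grey switch box 100 (x) by 80 (y) by 40 mm high, fixed to the bench left or right of the chamber, green button on top. Origin at the centre of its underside.
- vent_top (a point): Centre of the top face of the green push button (32 mm across, in a black collar), 62 mm above the bench when up. Press straight down.
- vent (a joint): Travel of the button in m: 0 up, 0.006 fully down. Spring; about 1.5 N starts it, 5 N takes it fully down; it springs back by itself.
- bottle_mid (a point): Standing white bottle with an orange cap, 56 mm across, 130 mm high, to be left alone. This point is at its centre, half-way up.
- slide_box_mid (a point): Blue slide box 100 by 85 by 34 mm high, to be left alone. This point is at its centre.
- jar_mid (a point): Amber jar with a black lid, 64 mm across, 75 mm high, to be left alone. This point is at its centre, half-way up.
Things that resemble listed ones, but are neither listed nor needed, are in the scene too. Leave any blue look-alike of the vent_box alone.

How it is judged:
By the outcome, as a careful person would: the job done as asked, in the order asked, and still so for the second after the job is handed in, while the arm keeps its last pose, push and grip.
It also fails if it takes over 48 s, if anything falls off the work surface, if the arm or the gripper's body presses on something with over 40 N, if the wrist force passes 120 N, or if a joint passes its speed limit or range.

ROBOT

A 6-joint arm with a two-finger parallel gripper is mounted at the origin on the work surface. World frame = base frame: x ahead of the robot, y to its left, z up, the work surface at z = 0. Lengths are in m, angles in degrees, forces in N, time in s.
With the tool pointing down it reaches from about 0.4 to 0.825 m from the base axis. Payload 7 kg.
Tool frame: the origin (TCP) lies midway between the tips of the shut fingers; the grasp point (between the pads) lies 19 mm behind it (ctrl.grasp_offset is the distance from the TCP to the grasp point, in m); z points along the fingers, x is the direction in which the jaws open and shut, and the axes are right-handed (so a half turn about z gives the same grasp; the last joint's range is limited). The gripper opens to 88 mm and grips with 3 to 60 N. Pads are 19 mm wide; open, the fingers measure 130 mm over their backs; the gripper's body (78 mm by 193 mm) begins 47 mm behind the grasp point.
Start: joints at [93.799, 20.546, 0.682, 0, -70.136, -16.507], TCP at [0.149, 0.658, 0.227] pointing down, gripper open.
Joint ranges: [-176.03, 176.03], [-82.01, 121.73], [-58.28, 71.71], [-173.87, 95.51], [-174.79, -0.11], [-173.66, 173.66]. Speed limits (degrees/s): [136.94, 136.94, 172.46, 180, 180, 180].

INTERFACE

Orientations are given as [roll, pitch, yaw] about the fixed x, y, z axes, in that order (R = Rz(yaw) Ry(pitch) Rx(roll)).
In Python, from plant import sensors, snapshot, order, ctrl gives the robot as it stands.
- The arm moves only by the tool send_rows, never from a script. Its argument "commands" is a list of rows, each a list of 3 entries, a list of its own where there are three numbers: the closure, from 0 (fully open) to 1 (shut), then the shift along the world's x, y, z in units of 0.25 m (1.0 is 0.25 m), then the turn, a rotation vector about the world's x, y, z in units of 360 degrees (1.0 is 360 degrees). In form: [[hand, [x, y, z], [ax, ay, az]], ...]. A call has 1 to 12 rows; each row shifts and turns the pose as measured when the row begins; what a row does not reach is not made up. A row lasts 1/10 s, in which the tool goes at most 50 mm and 8.59 degrees, less where a joint would pass 70% of its speed; a pose out of reach is approached as far as the arm can. A call with a number of a shift or a turn outside -1 to 1 is refused whole. A call with a gripper value outside its range is refused whole. The fingers move at their own pace and stop on an object; the grip force is fixed at half the most. Time passes only in rows, so rows that do not move let the fingers close. It gives the time, the measured TCP pose, the force and the opening at its end, in the units of the state.
- sensors.get_obs(): the state, without advancing time (a new reading comes with each control period).
- snapshot(name): name is "scene" or "side" or "wrist"; returns a dict with "color" (400x640x3 uint8, blue, green, red), "z_map" (400x640 float32, m along the optical axis (not along the pixel's ray), 0 where there is no reading), "mtx" (3x3 intrinsics, pixels), "xyz" and "attitude" of the camera in the world. Camera axes: x right, y down, z forward; pixel columns grow to the right and rows downward; lengths in m; the calibration is good to about 2 mm. A picture is of the moment at which its call begins.
- order.close_job(): hands the job in, once; it reports no verdict.
The state is a dict: "clock": time; "joint_pos": joint angles; "qvel": joint speeds; "tau": joint torques, N m; "tool_pos": TCP position; "orientation": TCP orientation; "force": force on the tool from outside, world axes, zero at the start; "moment": the same for the moment, N m; "opening": finger opening in m.
Only numpy, scipy, OpenCV 4.12 (cv2) and the standard library are available. Lean on these libraries where they do the work, as an engineer would, in place of code of your own. Each camera call takes 0.05 s, during which the arm holds its last target.

## Working session

There is one attempt and no reset: what is moved stays moved. The work goes in short steps, Python scripts to look and compute and a tool call to move; the robot and the scene stay as the last step left them, time stands still between calls to the robot, and variables do not carry over. Pictures are saved under pics/ and viewed, and the job is handed in when it is done.

Besides the shell and the picture viewer there is one more tool, called after "Emit:" as name(argument=value, ...) on one line, values as JSON. send_rows: Moves the arm, as the interface text tells. Its arguments: {"type":"object","properties":{"commands":{"type":"array","items":{"type":"array"}}},"required":["commands"]}

```bash
mkdir -p pics
cat > h.py <<'E'
import numpy as np,cv2
from plant import sensors,snapshot,order,ctrl
from scipy.spatial.transform import Rotation as R
def snap(name,fn):
    s=snapshot(name); cv2.imwrite('pics/'+fn+'.png',s['color']); np.savez('pics/'+fn+'.npz',**s); return s
def load(fn): return dict(np.load('pics/'+fn+'.npz'))
def camR(s):
    a=np.array(s['attitude'],float)
    return a if a.shape==(3,3) else R.from_euler('xyz',a,degrees=True).as_matrix()
def pts(s):
    z=s['z_map'];K=s['mtx'];v,u=np.mgrid[:z.shape[0],:z.shape[1]]
    c=np.stack([(u-K[0,2])/K[0,0]*z,(v-K[1,2])/K[1,1]*z,z],-1)
    return c@camR(s).T+np.array(s['xyz'])
def proj(s,p):
    c=(np.array(p)-s['xyz'])@camR(s); q=c@s['mtx'].T; return q[...,:2]/q[...,2:]
E
python3 - <<'E'
from h import *
for n in('scene','side','wrist'):
    s=snap(n,n+'0'); print(n,s['xyz'],s['attitude'],s['mtx'].tolist())
print(sensors.get_obs(),ctrl.grasp_offset)
E
```

```text
scene [1.34014936 0.21402773 1.28623894] [-143.45064775   -0.16638095  107.83853873] [[423.57388803310636, 0.0, 316.97716986731876], [0.0, 423.57388803310636, 199.06185667127372], [0.0, 0.0, 1.0]]
side [0.32156562 0.71858812 0.87693807] [-133.41647741   -0.74452734 -165.93245055] [[411.49568865314654, 0.0, 321.25844857589937], [0.0, 411.49568865314654, 196.24889416794397], [0.0, 0.0, 1.0]]
wrist [0.23084996 0.64045011 0.38376489] [ 1.61849515e+02 -1.28846419e-01 -1.02675686e+02] [[347.48022629173954, 0.0, 317.17422240567714], [0.0, 347.48022629173954, 203.372606741037], [0.0, 0.0, 1.0]]
{'clock': 0.15, 'joint_pos': array([ 9.37987019e+01,  2.05835998e+01,  6.46977873e-01, -1.60270473e-02,
       -7.01334241e+01, -1.65076199e+01]), 'qvel': array([-0.01575668, -0.12307242,  0.07364306,  0.09857912,  0.07283268,
       -0.02323226]), 'tau': array([-7.23330249e-04, -5.83271599e+01,  2.93293619e+01,  7.00130090e+00,
        8.84072942e-03, -9.83705013e-05]), 'tool_pos': array([0.14842519, 0.65812218, 0.22582429]), 'orientation': array([-1.79994542e+02, -7.14406361e-02, -1.02714377e+02]), 'force': array([-0.10208039, -0.81549461, -0.0807887 ]), 'moment': array([ 0.01883528,  0.04853216, -0.00707092]), 'opening': 0.08771727999749254} 0.0188
```

View pics/scene0.png

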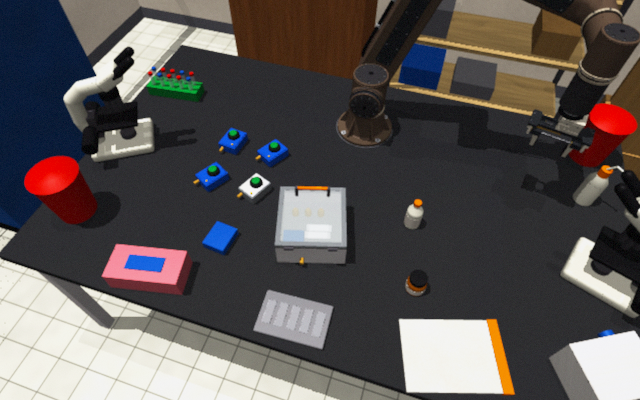

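View pics/side0.png

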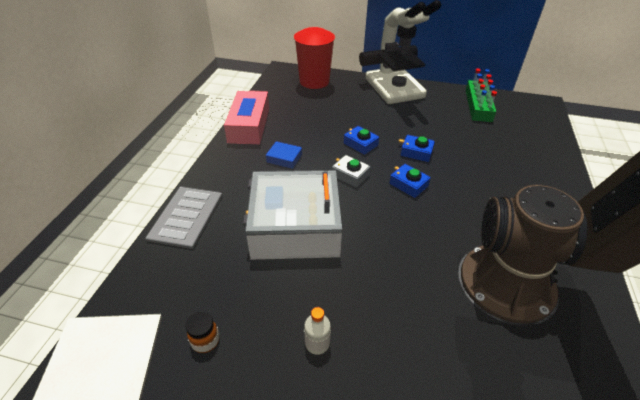

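The grey vent box is at about (255,187) in the scene view and (351,168) in the side view, among three blue look-alikes. The chamber is at about (312,222), with its orange handle at (312,188). Next I'll enlarge and measure.

Run:
```python
from h import *
for n,(x0,y0,x1,y1) in (('scene0',(190,120,360,270)),('side0',(230,110,440,270))):
    s=load(n); k=4 if n=='scene0' else 3.7
    cv2.imwrite(f'pics/{n}_c.png',cv2.resize(s['color'][y0:y1,x0:x1],None,fx=k,fy=k,interpolation=cv2.INTER_CUBIC))
    P=pts(s); hsv=cv2.cvtColor(s['color'],cv2.COLOR_BGR2HSV)
    m=cv2.inRange(hsv,(45,100,40),(80,255,255)); c,l,st,ce=cv2.connectedComponentsWithStats(m)
    for i in range(1,c):
        if st[i,4]>15: print(n,'green',ce[i].round(1),st[i,4],np.median(P[l==i],0).round(4),P[l==i].mean(0).round(4))
    m=cv2.inRange(hsv,(5,150,120),(18,255,255)); c,l,st,ce=cv2.connectedComponentsWithStats(m)
    for i in range(1,c):
        if st[i,4]>15: print(n,'orange',ce[i].round(1),st[i],np.median(P[l==i],0).round(4))
```

```text
scene0 green [175.3  88.5] 1045 [ 0.0764 -0.8619  0.0482] [ 0.0733 -0.8598  0.0494]
scene0 green [232.8 133.2] 42 [ 0.2631 -0.4872  0.0624] [ 0.2632 -0.4884  0.0616]
scene0 green [273.4 145.3] 43 [ 0.2776 -0.3068  0.0613] [ 0.2751 -0.3066  0.0612]
scene0 green [212.2 169. ] 52 [ 0.4623 -0.4812  0.061 ] [ 0.4953 -0.4559  0.108 ]
scene0 green [255.2 180.6] 58 [ 0.4646 -0.3065  0.061 ] [ 0.4636 -0.3058  0.0605]
scene0 orange [607.7 102.4] [605 101   6   4  19] [-1.0962  1.2801 -0.4159]
scene0 orange [631.3 154.6] [623 152  17   6  43] [-0.6762  1.3686 -0.4148]
scene0 orange [604.5 171.3] [598 165  15  13 124] [0.1287 0.8738 0.1678]
scene0 orange [312.3 187.5] [297 186  31   4 113] [ 0.4955 -0.0791  0.1537]
scene0 orange [417.5 202.4] [414 199   9   9  57] [0.4317 0.2828 0.1292]
scene0 orange [412.  285.7] [407 279  14  11  32] [0.7027 0.325  0.0516]
scene0 orange [500.4 357.3] [486 319  29  76 809] [0.827  0.6175 0.0143]
side0 green [479.6 103.7] 803 [ 0.0607 -0.7857  0.0437] [ 0.0549 -0.817   0.039 ]
side0 green [364.  132.1] 55 [ 0.4577 -0.4758  0.057 ] [ 0.4577 -0.483   0.0533]
side0 green [421.8 139.6] 66 [ 0.2581 -0.4844  0.0563] [ 0.258  -0.4961  0.05  ]
side0 green [353.8 162.7] 65 [ 0.4601 -0.3009  0.0574] [ 0.4601 -0.3056  0.0539]
side0 green [414.1 172.5] 79 [ 0.2689 -0.2996  0.0575] [ 0.2694 -0.3065  0.0536]
side0 orange [325.4 185.9] [323 173   6  27 100] [ 0.498  -0.0707  0.1516]
side0 orange [316.8 313.7] [311 307  13  15  98] [0.43   0.2863 0.1263]
```

```bash
sleep 1; ls pics
```

```text
scene0.npz
scene0.png
scene0_c.png
side0.npz
side0.png
side0_c.png
wrist0.npz
wrist0.png
```

View pics/scene0_c.png

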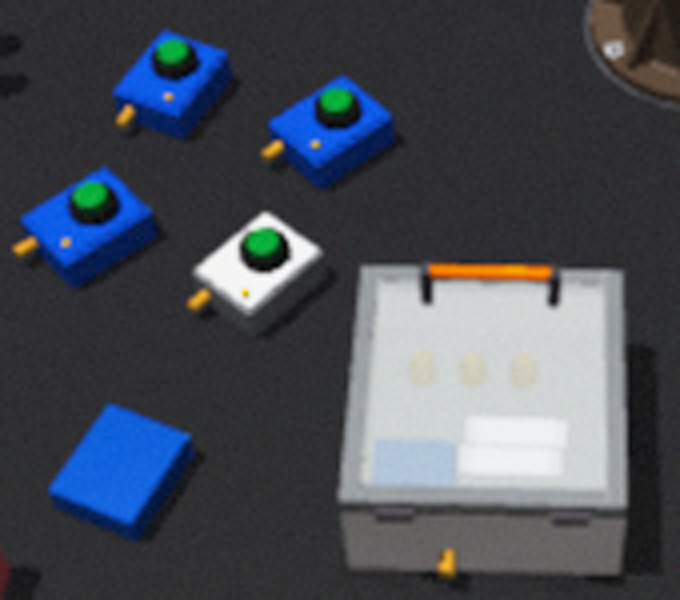

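View pics/side0_c.png

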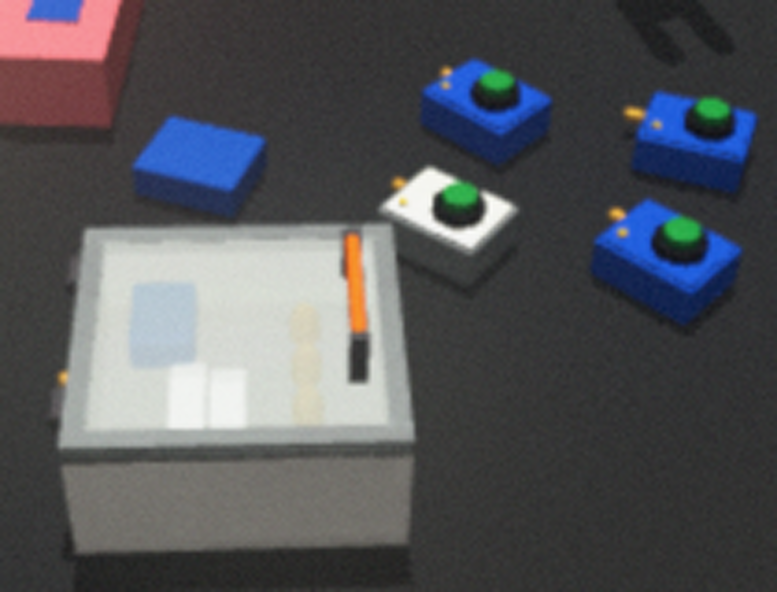

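Run:
```python
from h import *
def ray(s,u,v,z):
    d=camR(s)@np.linalg.inv(s['mtx'])@[u,v,1]; o=np.array(s['xyz']); return o+d*(z-o[2])/d[2]
sc=load('scene0');si=load('side0')
print('btn',ray(sc,255.2,180.6,.062),ray(si,353.8,162.7,.062))
A=lambda x,y:(190+x/4,120+y/4); B=lambda x,y:(230+x/3.7,110+y/3.7)
for s,f,n,h,cor in((sc,A,'scene',[(427,270),(552,272)],[(362,266),(624,270),(627,505),(339,499)]),(si,B,'side',[(352,234),(358,334)],[(392,226),(413,440),(62,443),(83,229)])):
    a,b=[ray(s,*f(*p),.15) for p in h]; print(n,'bar',a.round(3),b.round(3),'mid',((a+b)/2).round(4),'len',np.linalg.norm(a-b).round(3),'dir',np.degrees(np.arctan2(*(b-a)[1::-1])).round(1))
    c=[ray(s,*f(*p),.112) for p in cor]
    print('corners',np.round(c,3)[:,:2].tolist(),'ctr',np.mean(c,0).round(3))
    for i in range(4):
        d=c[(i+1)%4]-c[i]; print('  edge',np.linalg.norm(d).round(3),np.degrees(np.arctan2(d[1],d[0])).round(1))
```

```text
btn [ 0.46466692 -0.30512674  0.062     ] [ 0.45876475 -0.29541504  0.062     ]
scene bar [ 0.512 -0.121  0.15 ] [ 0.481 -0.02   0.15 ] mid [ 0.4965 -0.0705  0.15  ] len 0.106 dir 106.8
corners [[0.498, -0.189], [0.431, 0.032], [0.659, 0.098], [0.725, -0.122]] ctr [ 0.578 -0.045  0.112]
  edge 0.231 106.9
  edge 0.238 16.1
  edge 0.23 -73.4
  edge 0.237 -163.7
side bar [ 0.511 -0.12   0.15 ] [ 0.482 -0.018  0.15 ] mid [ 0.4966 -0.0693  0.15  ] len 0.106 dir 105.9
corners [[0.493, -0.182], [0.43, 0.034], [0.658, 0.097], [0.725, -0.116]] ctr [ 0.576 -0.042  0.112]
  edge 0.225 106.2
  edge 0.236 15.4
  edge 0.223 -72.6
  edge 0.241 -164.2
```

Emit:
send_rows(commands=[[0,[0.16,-0.1,0.02],[0,0,-0.008]],[0,[0.16,-0.1,0.02],[0,0,-0.008]],[0,[0.16,-0.1,0.02],[0,0,-0.008]],[0,[0.16,-0.1,0.02],[0,0,-0.008]],[0.5,[0.16,-0.1,0],[0,0,-0.008]],[1,[0.16,-0.1,0],[0,0,-0.008]],[1,[0.1,-0.16,0],[0,0,-0.008]],[1,[0.1,-0.16,0],[0,0,-0.008]],[1,[0.1,-0.16,0],[0,0,-0.008]],[1,[0.1,-0.16,0],[0,0,-0.008]],[1,[0.1,-0.16,0],[0,0,-0.008]],[1,[0.1,-0.16,0],[0,0,-0.008]]])

```text
clock: 1.35
tool_pos: [0.5457, 0.2549, 0.2412]
orientation: [-180.0, -0.5, -138.1]
force: [0.2, 0.2, 0.4]
opening: 0.0291
```

Emit:
send_rows(commands=[[1,[0.03,-0.16,0],[0,0,-0.006]],[1,[0.03,-0.16,0],[0,0,-0.006]],[1,[0.03,-0.16,0],[0,0,-0.006]],[1,[0.03,-0.16,0],[0,0,-0.006]],[1,[0.03,-0.16,0],[0,0,-0.006]],[1,[-0.06,-0.18,0],[0,0,-0.006]],[1,[-0.06,-0.18,0],[0,0,-0.006]],[1,[-0.06,-0.18,0],[0,0,-0.006]],[1,[-0.06,-0.18,0],[0,0,-0.006]],[1,[-0.06,-0.18,0],[0,0,-0.006]],[1,[-0.06,-0.18,0],[0,0,-0.006]],[1,[-0.06,-0.18,0],[0,0,-0.006]]])

```text
clock: 2.55
tool_pos: [0.4752, -0.2811, 0.2379]
orientation: [-180.0, -0.7, -165.1]
force: [1.6, -0.5, -0.2]
opening: 0.0006
```

Run:
```python
from h import *
s=snap('wrist','wrist1'); print(s['xyz'],sensors.get_obs()['tool_pos'])
print(proj(s,[[.4637,-.304,.062]]))
P=pts(s);hsv=cv2.cvtColor(s['color'],cv2.COLOR_BGR2HSV)
m=cv2.inRange(hsv,(45,100,40),(80,255,255)); c,l,st,ce=cv2.connectedComponentsWithStats(m)
for i in range(1,c):
    if st[i,4]>60:
        q=P[l==i]; print(ce[i].round(1),st[i],np.median(q,0).round(4),((q.min(0)+q.max(0))/2).round(4))
```

```text
[ 0.49831169 -0.36181568  0.39587198] [ 0.47271166 -0.28607303  0.23765295]
[[331.9133844  159.87221487]]
[611.6  16.3] [ 591    0   43   36 1285] [ 0.2622 -0.4876  0.0617] [ 0.3678 -0.4346  0.2231]
[334.6 158. ] [319 141  32  34 825] [ 0.4615 -0.3063  0.0617] [ 0.4719 -0.325   0.2235]
[511.6 203. ] [494 188  36  31 850] [ 0.2745 -0.3079  0.0615] [ 0.3747 -0.3255  0.2235]
```

View pics/wrist1.png

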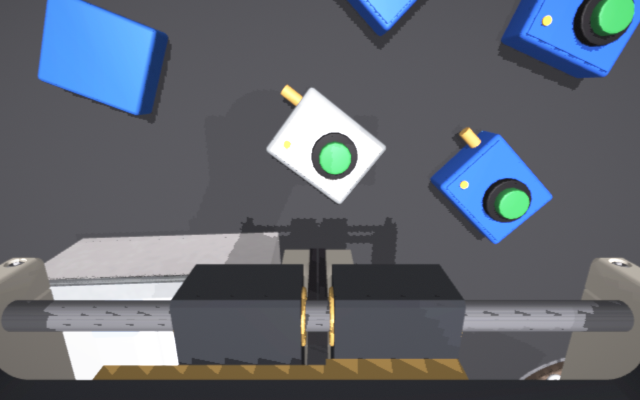

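Wrist view: the button is at pixel (335,158), which gives about (0.462,-0.306,0.062). That agrees with the scene camera. I'll go above it and descend.

Emit:
send_rows(commands=[[1,[-0.011,-0.02,-0.1],[0,0,0]],[1,[-0.011,-0.02,-0.16],[0,0,0]],[1,[-0.011,-0.02,-0.16],[0,0,0]],[1,[-0.01,-0.02,-0.16],[0,0,0]],[1,[0,0,-0.06],[0,0,0]],[1,[0,0,0],[0,0,0]]])

```text
clock: 3.2
tool_pos: [0.4584, -0.3113, 0.0733]
orientation: [-179.9, -0.7, -166.0]
force: [0.4, -0.1, 1.1]
opening: 0.0002
```

Emit:
send_rows(commands=[[1,[0.014,0.02,-0.02],[0,0,0]],[1,[0,0,-0.02],[0,0,0]],[1,[0,0,-0.012],[0,0,0]],[1,[0,0,-0.008],[0,0,0]]])

```text
clock: 3.6
tool_pos: [0.464, -0.3061, 0.0603]
orientation: [-179.7, -0.5, -165.9]
force: [-2.1, -0.3, 2.8]
opening: 0.0006
```

Run:
```python
from h import *
o=sensors.get_obs(); print(o['tool_pos'],o['force'])
```

```text
[ 0.4640339  -0.30608457  0.06027095] [-2.11404661 -0.25160572  2.79277016]
```

Emit:
send_rows(commands=[[1,[0,0,-0.01],[0,0,0]],[1,[0,0,-0.008],[0,0,0]],[1,[0,0,-0.006],[0,0,0]]])

```text
clock: 3.9
tool_pos: [0.4642, -0.3062, 0.0561]
orientation: [-179.7, -0.4, -165.9]
force: [-6.3, 4.4, 18.8]
opening: 0.0007
```

Emit:
send_rows(commands=[[1,[0,0,-0.004],[0,0,0]]])

```text
clock: 4.0
tool_pos: [0.4642, -0.3062, 0.0561]
orientation: [-179.7, -0.4, -165.9]
force: [-5.1, 4.4, 14.7]
opening: -0.0
```

The press ended on a hard stop: z is 0.056 with 15 to 19 N. Lifting off now.

Emit:
send_rows(commands=[[1,[0,0,0.02],[0,0,0]],[1,[0,0,0.06],[0,0,0]],[1,[0,0,0.16],[0,0,0]],[0.5,[0,0,0.18],[0,0,0]],[0,[0,0.04,0.18],[0,0,0]],[0,[0.02,0.16,0.12],[0,0,0.003]],[0,[0.02,0.16,0.08],[0,0,0.003]]])

```text
clock: 4.7
tool_pos: [0.4728, -0.2169, 0.2602]
orientation: [-179.8, -0.5, -164.0]
force: [1.4, -0.1, 1.1]
opening: 0.0271
```

Run:
```python
from h import *
s=snap('wrist','wrist2'); o=sensors.get_obs(); print(o['tool_pos'],o['orientation'],o['force'])
P=pts(s);hsv=cv2.cvtColor(s['color'],cv2.COLOR_BGR2HSV)
m=cv2.inRange(hsv,(45,100,40),(80,255,255)); c,l,st,ce=cv2.connectedComponentsWithStats(m)
for i in range(1,c):
    if st[i,4]>60:
        q=P[l==i]; print(ce[i].round(1),st[i],np.median(q,0).round(4))
s=snap('scene','scene2')
cv2.imwrite('pics/scene2_c.png',cv2.resize(s['color'][120:270,190:360],None,fx=4,fy=4,interpolation=cv2.INTER_CUBIC))
```

```text
[ 0.47484063 -0.21339775  0.26379036] [-179.65521291   -0.18053273 -163.83792511] [1.22429798 3.11025935 3.46367452]
[351.1  92.3] [335  76  33  34 852] [ 0.4616 -0.3057  0.0618]
[524.9 144.1] [508 129  35  32 880] [ 0.2742 -0.3068  0.0617]
```

View pics/wrist2.png

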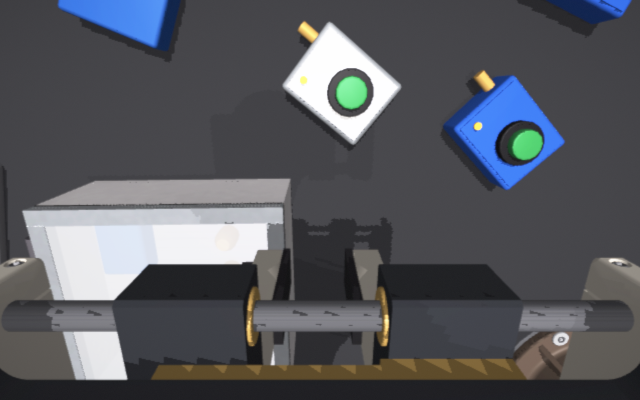

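View pics/scene2_c.png

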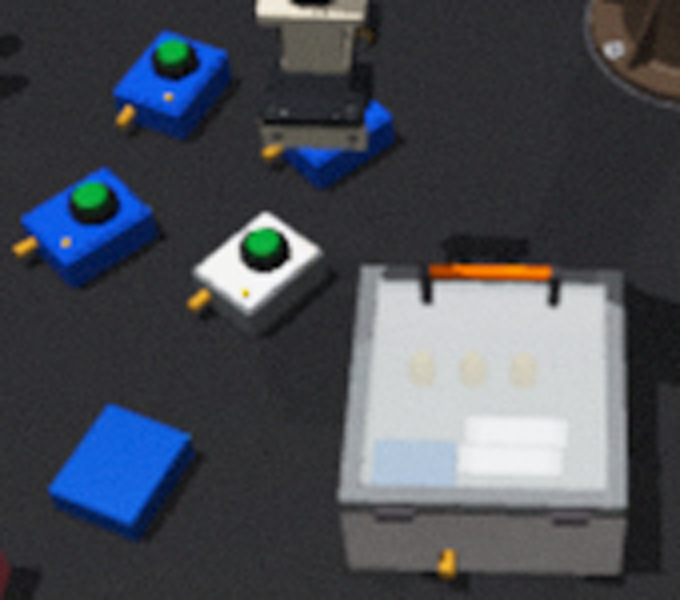

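Button is back up (z 0.0618) and the lid is still shut. Moving over the handle.

Emit:
send_rows(commands=[[0,[0.02,0.14,0],[0,0,0]],[0,[0.02,0.14,0],[0,0,0]],[0,[0.02,0.14,0],[0,0,0]],[0,[0.02,0.12,0],[0,0,0]],[0,[0,0,0],[0,0,0]]])

```text
clock: 5.3
tool_pos: [0.496, -0.075, 0.2617]
orientation: [-179.7, 0.1, -163.8]
force: [-0.5, -0.6, 0.5]
opening: 0.0749
```

Run:
```python
from h import *
o=sensors.get_obs(); print(o['clock'],o['tool_pos'],o['orientation'],o['opening'])
s=snap('side','side3')
cv2.imwrite('pics/side3_c.png',cv2.resize(s['color'][110:270,230:440],None,fx=3.7,fy=3.7,interpolation=cv2.INTER_CUBIC))
```

```text
5.3 [ 0.4960496  -0.07497509  0.26173025] [-1.79689487e+02  6.59783690e-02 -1.63826858e+02] 0.0748649121092594
```

View pics/side3_c.png

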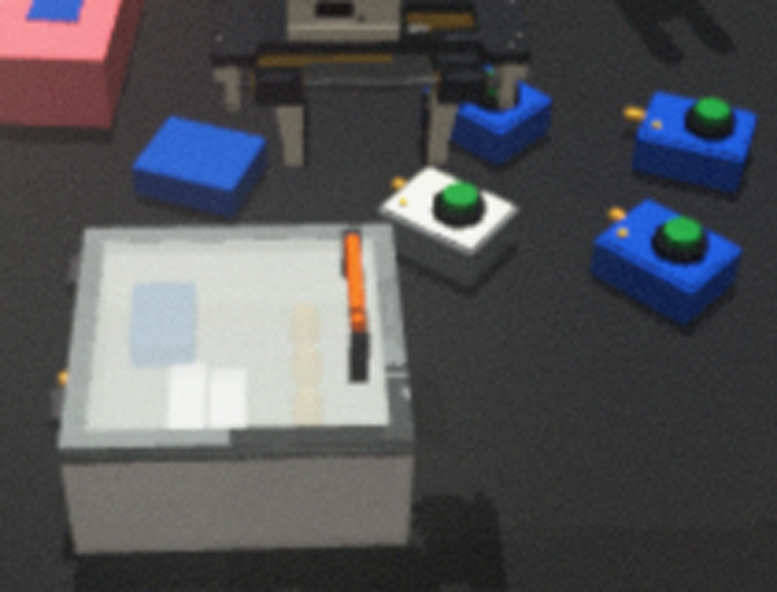

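Emit:
send_rows(commands=[[0,[0,0.01,-0.1],[0,0,0]],[0,[0,0.01,-0.14],[0,0,0]],[0,[0,0,-0.14],[0,0,0]],[0,[0,0,-0.1],[0,0,0]],[0,[0,0,-0.03],[0,0,0]],[0,[0,0,0],[0,0,0]]])

```text
clock: 5.95
tool_pos: [0.4959, -0.0751, 0.1303]
orientation: [-179.6, 0.2, -164.0]
force: [0.8, -0.4, 0.9]
opening: 0.0875
```

Run:
```python
from h import *
o=sensors.get_obs(); print(o['clock'],o['tool_pos'],o['orientation'],o['opening'],o['force'])
s=snap('side','side4')
cv2.imwrite('pics/side4_c.png',cv2.resize(s['color'][110:270,230:440],None,fx=3.7,fy=3.7,interpolation=cv2.INTER_CUBIC))
```

```text
5.95 [ 0.49594924 -0.07508052  0.13031562] [-179.63434401    0.23185024 -163.98385942] 0.0874932764470329 [ 0.78166855 -0.38642632  0.94219057]
```

View pics/side4_c.png

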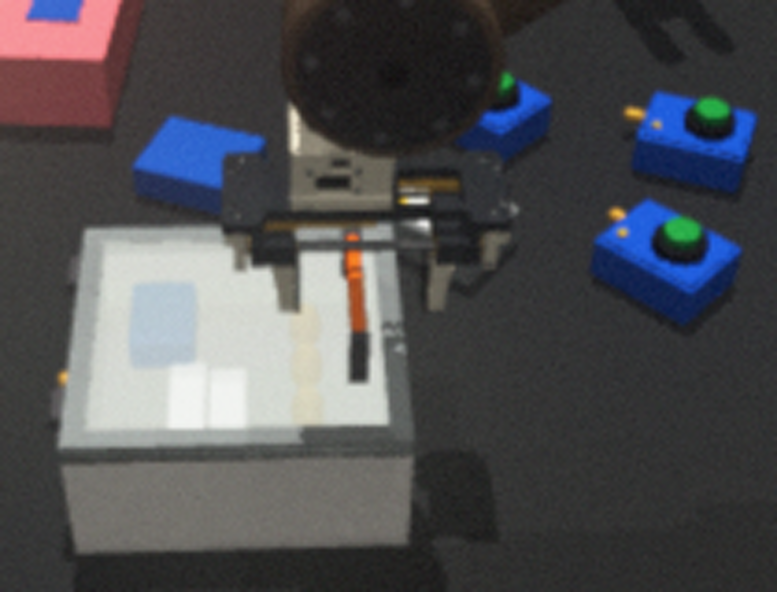

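The fingers straddle the bar, which appears at crop (355,285) between fingertips at (288,300) and (437,300). Closing.

Emit:
send_rows(commands=[[1,[0,0,0],[0,0,0]],[1,[0,0,0],[0,0,0]],[1,[0,0,0],[0,0,0]],[1,[0,0,0],[0,0,0]],[1,[0,0,0],[0,0,0]],[1,[0,0,0],[0,0,0]],[1,[0,0,0],[0,0,0]],[1,[0,0,0],[0,0,0]],[1,[0,0,0],[0,0,0]],[1,[0,0,0],[0,0,0]]])

```text
clock: 7.0
tool_pos: [0.4995, -0.0749, 0.136]
orientation: [-179.6, 0.8, -164.0]
force: [0.2, -0.1, -0.4]
opening: 0.0128
```

Emit:
send_rows(commands=[[0.6,[0,0,0],[0,0,0]],[0.6,[0,0,0],[0,0,0]],[0.6,[0,0,-0.016],[0,0.0015,0]],[0.6,[0,0,-0.016],[0,0,0]],[0.6,[0,0,-0.008],[0,0,0]]])

```text
clock: 7.5
tool_pos: [0.4996, -0.0749, 0.1253]
orientation: [-179.7, 0.2, -164.0]
force: [-0.5, -0.9, -0.1]
opening: 0.0345
```

Emit:
send_rows(commands=[[1,[0,0,0],[0,0,0]],[1,[0,0,0],[0,0,0]],[1,[0,0,0],[0,0,0]],[1,[0,0,0],[0,0,0]],[1,[0,0,0],[0,0,0]]])

```text
clock: 8.0
tool_pos: [0.5001, -0.0747, 0.1247]
orientation: [-179.7, 0.2, -163.9]
force: [0.7, -1.5, -2.4]
opening: 0.0107
```

Emit:
send_rows(commands=[[1,[0,0,0.002],[0,0,0]],[1,[0,0,0.002],[0,0,0]]])

```text
clock: 8.2
tool_pos: [0.5002, -0.0747, 0.1251]
orientation: [-179.7, 0.2, -164.0]
force: [4.9, -1.7, -9.2]
opening: 0.0109
```

Run:
```python
from h import *
o=sensors.get_obs(); print(o['clock'],o['tool_pos'],o['orientation'],o['opening'],o['force'])
s=snap('side','side5')
cv2.imwrite('pics/side5_c.png',cv2.resize(s['color'][110:270,230:440],None,fx=3.7,fy=3.7,interpolation=cv2.INTER_CUBIC))
```

```text
8.2 [ 0.50019285 -0.07468407  0.12509492] [-179.73124136    0.24112578 -163.95598501] 0.010938304848204109 [ 4.86069221 -1.74441864 -9.22351516]
```

View pics/side5_c.png

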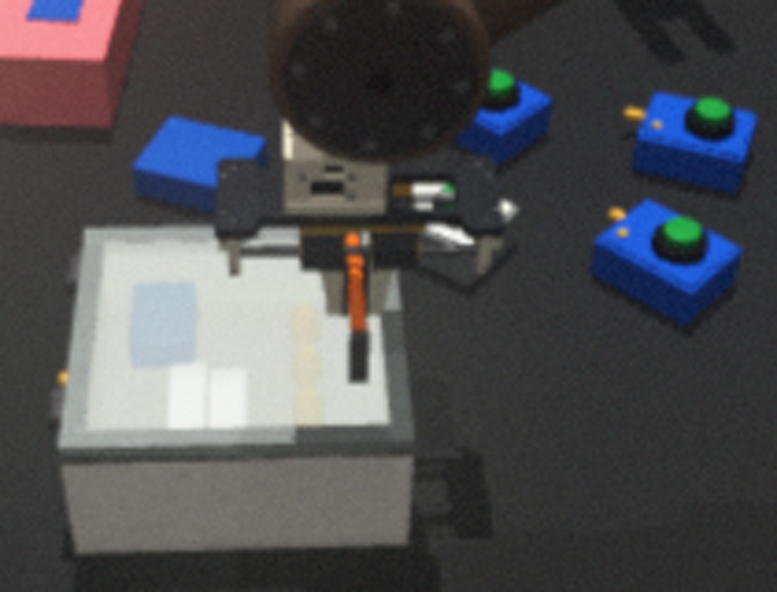

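Firm grip: the bar lies between the fingers and I feel about 9 N of downward pull. Next I start the lid in small steps.

Emit:
send_rows(commands=[[1,[0,0,0.004],[0,0,0]],[1,[0,0,0.006],[0,0,0]],[1,[0,0,0.006],[-0.0002,0.0008,0]]])

```text
clock: 8.55
tool_pos: [0.5002, -0.0746, 0.1262]
orientation: [-179.8, -0.1, -164.0]
force: [8.7, -3.4, -19.3]
opening: 0.0111
```

Emit:
send_rows(commands=[[1,[0.001,0,0.008],[-0.0003,0.001,0]],[1,[0.001,0,0.008],[-0.0003,0.001,0]],[1,[0.001,0,0.008],[-0.0003,0.001,0]]])

```text
clock: 8.85
tool_pos: [0.5001, -0.0746, 0.1278]
orientation: [-179.9, -1.4, -164.1]
force: [8.0, -2.7, -18.7]
opening: 0.0113
```

Emit:
send_rows(commands=[[1,[0.001,0,0.008],[-0.0002,0.0008,0]],[1,[0.001,0,0.008],[-0.0002,0.0008,0]],[1,[0.001,0,0.008],[-0.0002,0.0008,0]]])

```text
clock: 9.15
tool_pos: [0.5, -0.0746, 0.1293]
orientation: [-180.0, -2.6, -164.2]
force: [6.6, -3.5, -18.3]
opening: 0.0112
```

Run:
```python
from h import *
o=sensors.get_obs(); print(o['clock'],o['tool_pos'],o['orientation'],o['opening'],o['force'])
s=snap('side','side6')
cv2.imwrite('pics/side6_c.png',cv2.resize(s['color'][110:270,230:440],None,fx=3.7,fy=3.7,interpolation=cv2.INTER_CUBIC))
```

```text
9.15 [ 0.49995062 -0.07458703  0.12929106] [-179.99105669   -2.55565253 -164.21206619] 0.011168758069658507 [  6.60495204  -3.52283255 -18.3374899 ]
```

View pics/side6_c.png

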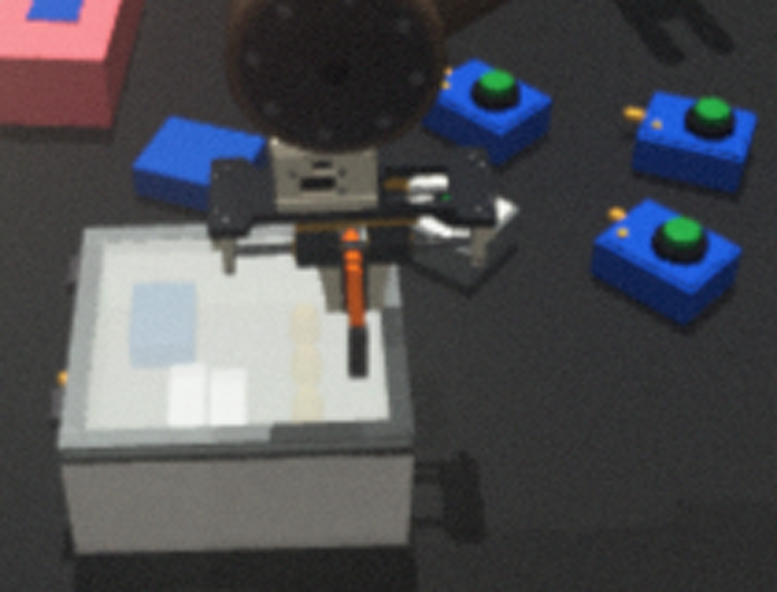

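The lid is lifting: the post foot has moved from (358,380) to (358,376) in the crop and there is no slip. Continuing.

Emit:
send_rows(commands=[[1,[0.002,0,0.01],[0,0.0002,0]],[1,[0.002,0,0.01],[0,0.0002,0]],[1,[0.002,0,0.01],[-0.0002,0.0005,0]],[1,[0.002,0,0.01],[-0.0002,0.0005,0]]])

```text
clock: 9.6
tool_pos: [0.5006, -0.0743, 0.1333]
orientation: [179.9, -3.4, -164.3]
force: [6.7, -2.3, -16.4]
opening: 0.0103
```

Emit:
send_rows(commands=[[1,[0.004,0.001,0.011],[-0.0001,0.0004,0]],[1,[0.004,0.001,0.011],[-0.0001,0.0004,0]],[1,[0.004,0.001,0.011],[-0.0002,0.0006,0]],[1,[0.004,0.001,0.011],[-0.0002,0.0006,0]]])

```text
clock: 10.0
tool_pos: [0.5017, -0.0739, 0.1388]
orientation: [179.8, -4.6, -164.4]
force: [4.4, -2.1, -12.7]
opening: 0.011
```

Emit:
send_rows(commands=[[1,[0.003,0.001,0.01],[-0.0001,0.0004,0]],[1,[0.003,0.001,0.01],[-0.0001,0.0005,0]],[1,[0.003,0.001,0.01],[-0.0002,0.0006,0]],[1,[0.003,0.001,0.01],[-0.0002,0.0006,0]]])

```text
clock: 10.4
tool_pos: [0.5037, -0.0733, 0.1464]
orientation: [179.7, -5.7, -164.5]
force: [4.2, -1.5, -7.9]
opening: 0.0111
```

Emit:
send_rows(commands=[[1,[0.002,0.001,0.009],[-0.0003,0.001,0]],[1,[0.002,0.001,0.009],[-0.0003,0.001,0]],[1,[0.002,0.001,0.009],[-0.0003,0.001,0]],[1,[0.001,0,0.006],[-0.0003,0.001,0]]])

```text
clock: 10.8
tool_pos: [0.5068, -0.0725, 0.1566]
orientation: [179.8, -7.2, -164.4]
force: [4.1, 0.1, -7.0]
opening: 0.0112
```

Run:
```python
from h import *
o=sensors.get_obs(); print(o['clock'],o['tool_pos'],o['orientation'],o['opening'],o['force'])
for n in('side','scene'):
    s=snap(n,n+'7')
    x0,y0,x1,y1=(230,110,440,270) if n=='side' else (190,120,360,270)
    cv2.imwrite(f'pics/{n}7_c.png',cv2.resize(s['color'][y0:y1,x0:x1],None,fx=3.7,fy=3.7,interpolation=cv2.INTER_CUBIC))
```

```text
10.8 [ 0.50681983 -0.07246109  0.15664094] [ 179.815945     -7.15706441 -164.44631853] 0.011209058649525249 [ 4.06862145  0.10316536 -7.0049145 ]
```

View pics/side7_c.png

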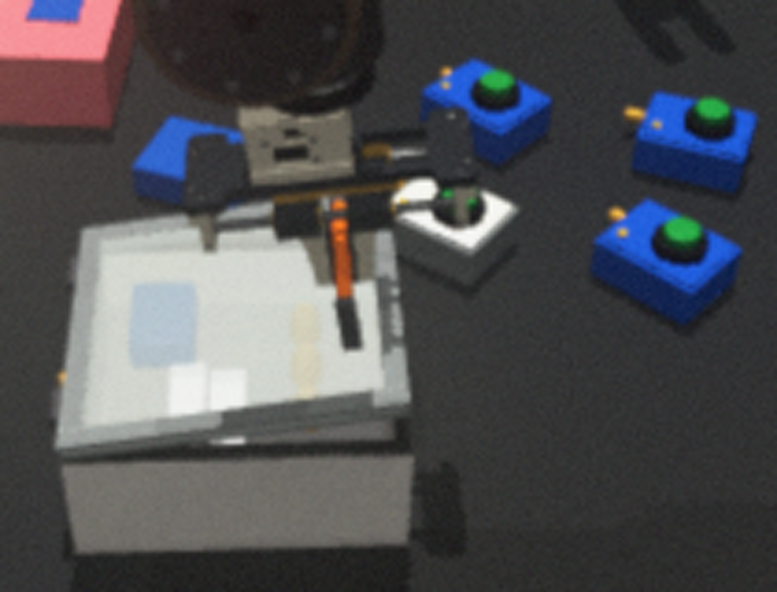

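View pics/scene7_c.png

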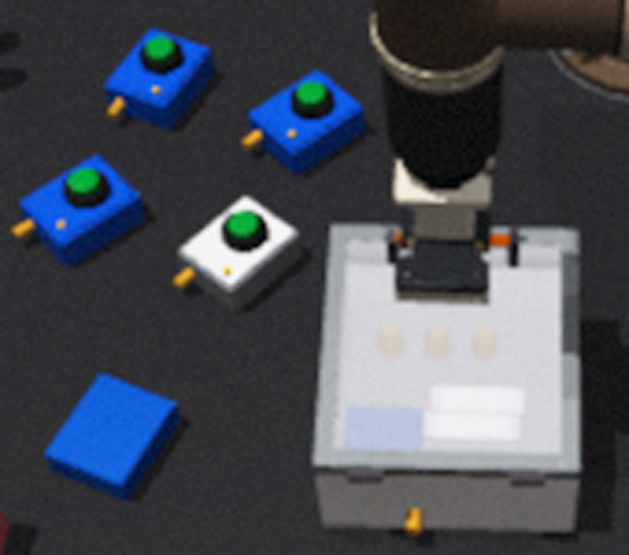

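Run:
```python
from h import *
s=load('side7');s0=load('side0'); yaw=np.radians(16.2); ex=np.array([np.cos(yaw),np.sin(yaw),0]);ey=np.array([-ex[1],ex[0],0]);ez=np.array([0,0,1])
H=np.array([.4965,-.0705,.1])+.205*ex
for th in(0,.12,.14,.15,.16,.167,.18):
    f=lambda a,y,b:H+ey*y+ex*(-a*np.cos(th)+b*np.sin(th))+ez*(a*np.sin(th)+b*np.cos(th))
    q=proj(s,np.array([f(.24,.115,.012),f(.205,.055,.012)])); print(th,((q-[230,110])*3.7).round(1).tolist())
# depth plane fit of lid frame/handle: front +y corner region
P0,P=pts(s0),pts(s)
d=s0['z_map']
# lid near (+y) rail & glass: fit plane of points within lid region, height along lid x
L=(P-H)@np.stack([ex,ey,ez],1)
m=(abs(L[...,1])<.112)&(abs(L[...,1])>.095)&(L[...,0]<-.03)&(L[...,0]>-.23)&(L[...,2]>.012)&(L[...,2]<.07)
a,b=np.polyfit(L[m][:,0],L[m][:,2],1);print('rails slope',np.degrees(np.arctan(-a)),np.arctan(-a),b,m.sum())
```

```text
0 [[413.6, 435.8], [357.8, 373.5]]
0.12 [[410.9, 406.8], [354.4, 348.8]]
0.14 [[409.9, 401.9], [353.4, 344.7]]
0.15 [[409.4, 399.5], [352.9, 342.6]]
0.16 [[408.8, 397.0], [352.3, 340.5]]
0.167 [[408.4, 395.3], [351.9, 339.1]]
0.18 [[407.6, 392.1], [351.1, 336.4]]
rails slope 8.91694306225608 0.1556300156492343 0.00998622882545731 510
```

Emit:
send_rows(commands=[[1,[0.001,0,0.006],[-0.0003,0.001,0]],[1,[0,0,0.003],[-0.0003,0.001,0]],[1,[0,0,0],[0,0,0]],[1,[0,0,0],[0,0,0]]])

```text
clock: 11.3
tool_pos: [0.5074, -0.0723, 0.1589]
orientation: [179.8, -7.9, -164.4]
force: [3.9, -1.3, -6.4]
opening: 0.0104
```

```bash
cat > m.py <<'E'
from h import *
import sys
o=sensors.get_obs(); print(o['clock'],o['tool_pos'],o['orientation'],o['opening'],o['force'],o['qvel'].round(2))
s=snap('side',sys.argv[1]); yaw=np.radians(16.2); ex=np.array([np.cos(yaw),np.sin(yaw),0]);ey=np.array([-ex[1],ex[0],0]);ez=np.array([0,0,1])
H=np.array([.4965,-.0705,.1])+.205*ex
P=pts(s);L=(P-H)@np.stack([ex,ey,ez],1)
m=(abs(L[...,1])<.112)&(abs(L[...,1])>.095)&(L[...,0]<-.03)&(L[...,0]>-.23)&(L[...,2]>.012)&(L[...,2]<.07)
a,b=np.polyfit(L[m][:,0],L[m][:,2],1);print('theta',np.arctan(-a),b,m.sum())
cv2.imwrite(f'pics/{sys.argv[1]}_c.png',cv2.resize(s['color'][110:270,230:440],None,fx=3.7,fy=3.7,interpolation=cv2.INTER_CUBIC))
E
python3 m.py side8
```

```text
11.3 [ 0.50739303 -0.07225492  0.15887202] [ 179.82808585   -7.90602829 -164.43654269] 0.010414693502427144 [ 3.9184294  -1.33943635 -6.39859017] [-0.07  0.06  0.14  0.03 -0.22 -0.07]
theta 0.16852187477803526 0.009776704330206295 492
```

Lid angle measures 0.1685 rad from the depth image, and about 0.168 from the TCP rise. I'll hold for a second to check it is stable.

Emit:
send_rows(commands=[[1,[0,0,0],[0,0,0]],[1,[0,0,0],[0,0,0]],[1,[0,0,0],[0,0,0]],[1,[0,0,0],[0,0,0]],[1,[0,0,0],[0,0,0]],[1,[0,0,0],[0,0,0]]])

```text
clock: 11.95
tool_pos: [0.5074, -0.0723, 0.1588]
orientation: [179.8, -7.9, -164.4]
force: [4.4, -1.2, -6.0]
opening: 0.011
```

```bash
python3 m.py side9
python3 - <<'E'
from h import *
s=snap('scene','scene9')
E
```

```text
11.95 [ 0.50736892 -0.07227749  0.15877814] [ 179.82612692   -7.87587538 -164.44008573] 0.01100942784846416 [ 4.44915817 -1.20985596 -5.9808313 ] [ 0.06 -0.04  0.08 -0.08  0.06 -0.01]
theta 0.16526323790278405 0.010105601994774512 484
```

View pics/side9_c.png

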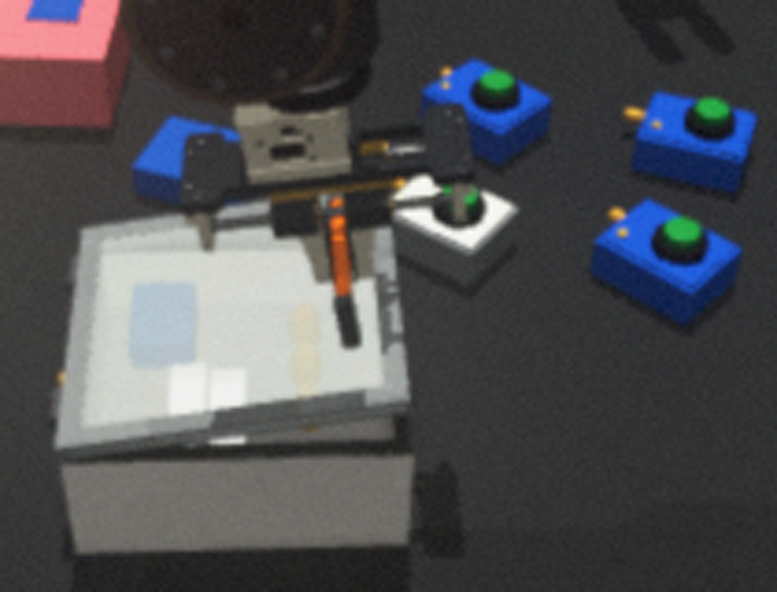

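View pics/scene9.png

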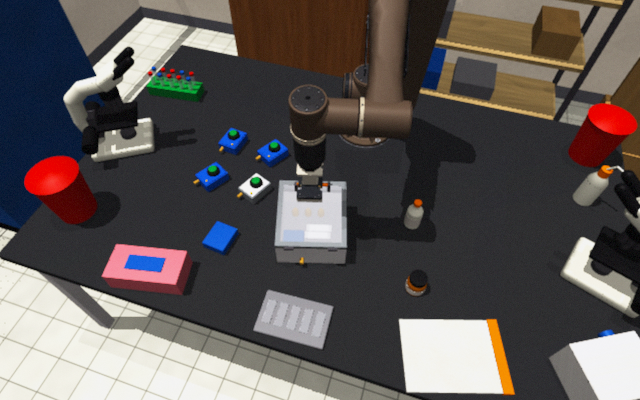

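The lid is steady at about 0.167 rad. The bottle (414,215), jar (417,283) and slide box (220,237) have not moved. Handing in.

```bash
python3 -c "
from plant import order
print(order.close_job())"
```

```text
the job is handed in; nothing more can be done
None
```

I vented the chamber, pulled the lid free of its seal and handed the job in at about 12 s, with the gripper still holding the handle.

- **Vent:** I pressed the green button on the grey switch box down to its hard stop, at tool height 0.056 m with 15–19 N. It sprang back to 0.0618 m.
- **Lid:** It came off the seal in small steps with a peak pull of about 19 N at the readings between steps, and it did not fly open. Two depth readings of the lid angle gave 0.1685 and 0.165 rad, and the tool's rise gave about 0.168 rad. That puts the front edge about 4 cm up. It did not drift over a 0.6 s hold.
- **Grip:** The fingers read about 11 mm open on the 12 mm bar, with about 6 N of downward load. I re-gripped once before pulling, because the tool had drifted up about 6 mm while closing. The tool turned about 8° against the lid's 9.6°, so the bar rolled slightly in the pads.
- **Other objects:** The bottle, slide box and jar look unmoved in the final picture, and I did not touch the blue switch boxes.

No check failed. The largest disagreement was in the first button position: the side camera put it about 1 cm off the scene camera. The wrist camera then agreed with the scene camera to about 3 mm, so I used those two.

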